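# Tap a tapered probe home in a leaning tester port

## Robot

A 6-joint arm with a two-finger parallel gripper is mounted at the origin on the work surface. World frame = base frame: x ahead of the robot, y to its left, z up, the work surface at z = 0. Lengths are in m, angles in rad, forces in N, time in s.
With the tool pointing down it reaches from about 0.25 to 0.8 m from the base axis. Payload 3.9 kg.
Tool frame: the origin (TCP) lies between the finger pads; the fingertips stand ahead of it and the grasp point (between the pads) lies 6 mm ahead of it (manip.tip_reach is the z of the fingertips in the tool frame, in m); z points along the fingers, y is the line along which they close (so a half turn about z gives the same grasp; the last joint's range is limited). The gripper opens to 85 mm and grips with 20 to 120 N. Pads are 22 mm wide; open, the fingers measure 114 mm over their backs; the gripper's body (76 mm by 85 mm) begins 54 mm behind the grasp point. The pads swing forward as they close: fully open they stand 13 mm farther back than shut.
Start: joints at [-1.308, 0.26, -0.138, 1.173, 0, 1.571], TCP at [0.136, -0.507, 0.256] pointing down, gripper open.
Joint ranges: [-2.78, 2.78], [-0.83, 1.72], [-1.28, 1.37], [-1.9, 2.12], [-1.57, 1.48], [-3.14, 3.14]. Speed limits (rad/s): [2.57, 2.57, 3.14, 3.14, 3.14, 3.14].

## Interface

Orientations are given as a unit quaternion [w, x, y, z].
In Python, from plant import manip, viewer, job gives the robot as it stands.
- The arm moves only by the shell command python3 -m crank 'ROWS' [FORCE]. ROWS is JSON, a list of rows, each a list of 3 entries, a list of its own where there are three numbers: the finger opening in m, from 0 to 0.0854, then the shift along the tool's x, y, z in m, then the turn about the tool's z in rad. In form: [[hand, [x, y, z], turn], ...]. A call has exactly 8 rows; each row shifts and turns the commanded pose from where the row before left it, along the tool's axes as they then stand; what a row does not reach is not made up. A row lasts 1/12 s, in which the tool goes at most 41.7 mm and 7.16 degrees, less where a joint would pass 70% of its speed; a pose out of reach is approached as far as the arm can. A call is refused whole if a number of a shift passes 0.0417 or a number of a turn 0.125, either way. A call with a gripper value outside its range is refused whole. The fingers move at their own pace and stop on an object; FORCE is the grip in N (left out, the last holds). Time passes only in rows, so rows that do not move let the fingers close, or fill a call up. It gives the time, the measured TCP pose, the force, the opening and the grip force at its end, in the units of the state.
- manip.sense(): the state, without advancing time (a new reading comes with each control period).
- viewer.snapshot(name): name is "side" or "top" or "wrist"; returns a dict with "image" (384x512x3 uint8, red, green, blue), "vfov" (degrees; the focal length in pixels is half the picture's height over the tangent of half this angle, whatever the lens; pixels are square), "cx", "cy" (the principal point, pixels), "R" (3x3) and "t" (3): a world point X has camera coordinates R X + t. Camera axes: x right, y down, z forward; pixel columns grow to the right and rows downward; lengths in m; the calibration is good to about 2 mm. A picture is of the moment at which its call begins. There is no depth.
- job.sign_off(): hands the job in; it is judged then, once.
The state is a dict: "time_s": time; "joints": joint angles; "dq": joint speeds; "effort": joint torques, N m; "position": TCP position; "ee_rot": TCP orientation; "wrist_force": force on the tool from outside, world axes, zero at the start; "ft_torque": the same for the moment, N m; "width": finger opening in m; "finger_force": force on a finger pad.
Only numpy, scipy, OpenCV 4.12 (cv2) and the standard library are available. Lean on these libraries where they do the work, as an engineer would, in place of code of your own. Each camera call takes 0.05 s, during which the arm holds its last target. There are 200 camera calls.

## Task

Take the blue-handled probe from the white rack, set its tapered shank into the leaning steel port of the tester and let go of it while its collar still stands about a centimetre clear of the port face. Then, without holding the handle, tap it on the cap with the fingertips until its collar lies flush on the port face, so that the taper holds it, and leave it there; do not move anything else on the table.

Things in the scene. Friction and masses are not known exactly. Their poses are not given: they have to be found in the camera images.
- probe_mid (a point): The blue-handled probe, a loose plug 110 mm long: centre of its blue handle (26 mm diameter, 60 mm long), on the axis, 36 mm above the shoulder and 34 mm below the cap's top. Its z axis points from tip to cap. At the start it stands upright in one of the rack's three holes, its collar resting on the rack
- probe_shoulder (a point): The blue probe's shoulder: centre of the underside of its dark collar (32 mm diameter, 6 mm thick, just below the handle). Below it is the steel shank, 40 mm long, tapering from 18 mm diameter at the shoulder to 12 mm at the tip. Same axes as probe_mid
- probe_cap (a point): The blue probe's steel cap: centre of its flat top, 26 mm diameter, 70 mm above the shoulder along the axis. Same axes as probe_mid
- probe: The whole blue probe, 90 to 160 g; origin at its shoulder, same axes as probe_mid
- port_face (a point): The port: a dark steel round boss, 64 mm diameter, 50 mm long, on the tester's sloping blue panel, leaning 30 degrees from vertical towards the tester's low front edge. This point is the centre of its flat outer face, 125 mm above the table; z points out of the socket along its axis, y is level, +x up the slope. The hole is 23 mm wide at the face, with four sprung brass pads inside that match the taper
- tester: White tester with a blue sloping panel, fixed, 200 x 260 mm, origin on the table. Its port takes the shank loosely until the shoulder is about 11 mm from the face; there the pads begin to grip (4 to 6 N). Pushing on takes a rising force, 9 to 14 N near flush. Once gripped, friction holds it where it is left. Beside the boss, 73 mm along its y and -y, two gauges reach up to 36 mm below its face; nothing stands above the port
- rack: White rack, fixed: a plate 80 mm (x) by 240 mm (y), its top 55 mm above the table, with three holes 75 mm apart along y (the middle one at the origin), each holding a probe whose handle rises above it. Origin on the table below the middle hole
- probe_orange: orange-handled probe, same size and shape as the blue one, standing in the rack; leave alone. Origin at the underside of its collar, on its axis
- probe_grey: grey-handled probe, same size and shape as the blue one, standing in the rack; leave alone. Origin at the underside of its collar, on its axis
- sample_bottle: brown glass bottle, 54 mm across, 130 mm high; leave alone. Origin at the centre of its underside
- jar: clear jar with blue lid, 64 mm across, 80 mm high; leave alone. Origin at the centre of its underside
- dish: shallow white dish, 90 mm across, 15 mm high; leave alone. Origin at the centre of its underside
- mug: blue mug, 76 mm across, 90 mm high; leave alone. Origin at the centre of its underside
- wrench: steel wrench, 150 mm long, lying flat; leave alone. Origin below its middle

How it is judged:
On the way, in this order (a step that is already met when the one before it is completed fails the run):
1. the blue probe is set in the port and let go, its shoulder standing 3 to 20 mm clear of the face (z of probe_shoulder in the frame of port_face between 0.003 and 0.02 m and angle between the z axis of probe_mid and the z axis of port_face, either way round below 0.2 rad and x of probe_shoulder in the frame of port_face between -0.006 and 0.006 m and y of probe_shoulder in the frame of port_face between -0.006 and 0.006 m and angle between probe_cap's own z axis and vertical below 0.9 rad and contact force between the fingers and probe below 0.1 N), for 0.3 s.
2. the blue probe is tapped home by its cap, shoulder flush on the face (z of probe_shoulder in the frame of port_face between -0.004 and 0.0025 m and x of probe_shoulder in the frame of port_face between -0.004 and 0.004 m and y of probe_shoulder in the frame of port_face between -0.004 and 0.004 m and angle between the z axis of probe_mid and the z axis of port_face, either way round below 0.07 rad and angle between probe_cap's own z axis and vertical below 0.9 rad), for 0.2 s.
At the end, for the whole second after the job is handed in: The blue probe sits in the port with its shoulder within 2.5 mm of the port face, centred within 4 mm and in line with the port within 0.07 rad, at rest and not touched (all of step 2 and contact force between the fingers and probe below 0.1 N and linear speed of probe below 0.02 m/s).
It fails at once if another thing on the table was moved more than 30 mm (distance of any of probe_orange, probe_grey, sample_bottle, jar, dish, mug, wrench from where it was at the start of the episode above 0.03 m).
It fails at once if the probe is driven home by its handle instead of by its cap (fingers on the probe with their grasp point below the cap's top, the shoulder less than 3 mm from the face) (z of probe_shoulder in the frame of port_face between -0.01 and 0.003 m and x of probe_shoulder in the frame of port_face between -0.004 and 0.004 m and y of probe_shoulder in the frame of port_face between -0.004 and 0.004 m and contact force between the fingers and probe above 0.5 N and z of the grasp point in the frame of probe_cap below 0.003 m).
It also fails if it takes over 48 s, if anything falls off the work surface, if the arm or the gripper's body presses on something with over 40 N, if the wrist force passes 120 N, or if a joint passes its speed limit or range.

## Working session

There is one attempt and no reset: what is moved stays moved. The work goes in short steps, Python scripts to look and compute and a shell command to move; the robot and the scene stay as the last step left them, time stands still between calls to the robot, and variables do not carry over. Pictures are saved under pics/ and viewed, at most 10 in all, crops included, and the job is handed in when it is done.

```bash
ls; mkdir -p pics; cat > h.py <<'E'
import numpy as np, cv2
from plant import manip, viewer, job
def snap(n,f=None):
    s=viewer.snapshot(n)
    if f: cv2.imwrite('pics/'+f,s['image'][:,:,::-1])
    return s
def ray(s,u,v):
    f=192/np.tan(np.radians(s['vfov'])/2); R=np.array(s['R']);t=np.array(s['t'])
    d=R.T@np.array([(u-s['cx'])/f,(v-s['cy'])/f,1]); return -R.T@t,d/np.linalg.norm(d)
def onz(s,u,v,z):
    o,d=ray(s,u,v); return o+d*(z-o[2])/d[2]
def proj(s,X):
    f=192/np.tan(np.radians(s['vfov'])/2); c=np.array(s['R'])@X+np.array(s['t'])
    return np.array([s['cx']+f*c[0]/c[2],s['cy']+f*c[1]/c[2]])
def tri(rs):
    A=0;b=0
    for o,d in rs:
        P=np.eye(3)-np.outer(d,d);A=A+P;b=b+P@o
    return np.linalg.solve(A,b)
E
python3 - <<'E'
from h import *
import pickle
ss=[snap(n) for n in('side','top')]
pickle.dump(ss,open('s0.pkl','wb'))
for s,n in zip(ss,('side','top')):
    print(n,s['vfov'],s['cx'],s['cy'],-np.array(s['R']).T@np.array(s['t']),np.round(s['R'],3).tolist()); cv2.imwrite(f'pics/{n}0.png',s['image'][:,:,::-1])
print(manip.tip_reach,manip.sense())
E
```

```text
pics
side 57.441554122724874 255.69708256560978 194.66990895041954 [ 0.47539879 -0.80840104  0.70751471] [[0.995, -0.096, -0.023], [-0.08, -0.64, -0.764], [0.059, 0.762, -0.645]]
top 57.871560629670974 252.59965453937673 194.0741336947998 [ 0.39811205 -0.09562291  1.0025131 ] [[0.025, -1.0, -0.018], [-0.987, -0.022, -0.161], [0.161, 0.022, -0.987]]
0.025 {'time_s': 0.1, 'joints': array([-1.30798298e+00,  2.60599483e-01, -1.39274933e-01,  1.17269638e+00,
        3.92997867e-05,  1.57081664e+00]), 'dq': array([-6.74674667e-04, -8.23147289e-04,  4.88875337e-03,  8.31779656e-04,
       -7.19174224e-06,  2.27029436e-04]), 'effort': array([-2.54175364e-03, -4.06508482e+01,  2.54527956e+01,  1.00608106e-02,
        2.39512346e-06,  5.15112006e-06]), 'position': array([ 0.13625336, -0.50640516,  0.25554479]), 'ee_rot': array([-8.82159028e-04,  9.91379503e-01,  1.31018679e-01, -9.67817761e-05]), 'wrist_force': array([-0.12783152,  0.80889696,  0.393539  ]), 'ft_torque': array([-0.02077091, -0.03438079, -0.01787736]), 'finger_force': 0.0, 'width': 0.08531263765740028}
```

View pics/side0.png

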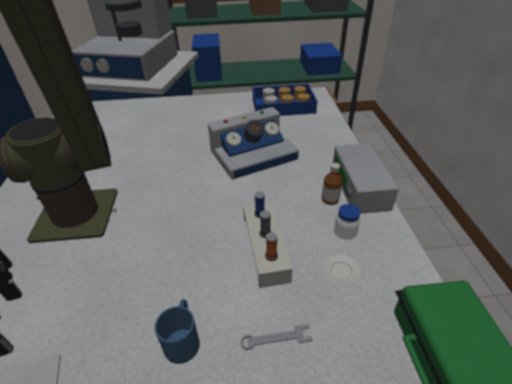

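View pics/top0.png

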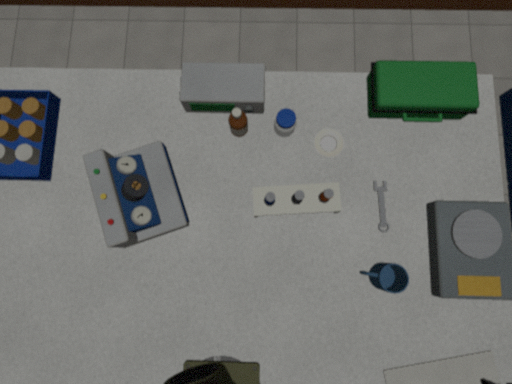

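The side view shows the blue probe at about (260,200) and the port at (255,130). The top view shows the probe at (270,198) and the port at (134,187), with the tester's low front edge to the right (towards -y). I'll zoom in and measure.

```bash
python3 - <<'E'
from h import *
import pickle
S,T=pickle.load(open('s0.pkl','rb'))
def crop(s,u,v,w,h,k): return cv2.resize(s['image'][v:v+h,u:u+w,::-1],None,fx=k,fy=k,interpolation=cv2.INTER_CUBIC)
c=np.zeros((600,800,3),np.uint8)
def put(im,x,y): c[y:y+im.shape[0],x:x+im.shape[1]]=im
put(crop(T,80,138,115,110,3),0,0)      # tester top
put(crop(T,250,180,95,40,4),0,340)
put(crop(S,205,105,100,75,4),400,0)
put(crop(S,235,180,70,70,4),400,310)
cv2.imwrite('pics/c1.png',np.clip(c*1.5,0,255).astype(np.uint8))
rs=[]
for s,(u,v) in((S,(260,203)),(T,(270,199))):
    hsv=cv2.cvtColor(s['image'],cv2.COLOR_RGB2HSV)
    m=cv2.inRange(hsv,(100,90,20),(130,255,255)); k=np.zeros_like(m); k[v-18:v+18,u-12:u+12]=1; m*=k
    n,l,st,ce=cv2.connectedComponentsWithStats(m); i=1+st[1:,4].argmax(); print(ce[i],st[i]); rs.append(ray(s,*ce[i]))
print('blue',tri(rs))
for n,(a,b) in dict(tester_portT=(134,187)).items(): print(onz(T,a,b,.125))
print(onz(S,255,130,.125))
# gauges/buttons: white discs in the top view, level line -> y axis
E
```

```text
[258.84210526 205.43157895] [256 198   7  18  95]
[268.16666667 202.16666667] [265 200   8   4  12]
blue [ 0.53142247 -0.11746834  0.08391372]
[0.55265554 0.23057292 0.125     ]
[0.55804204 0.20980273 0.125     ]
```

View pics/c1.png

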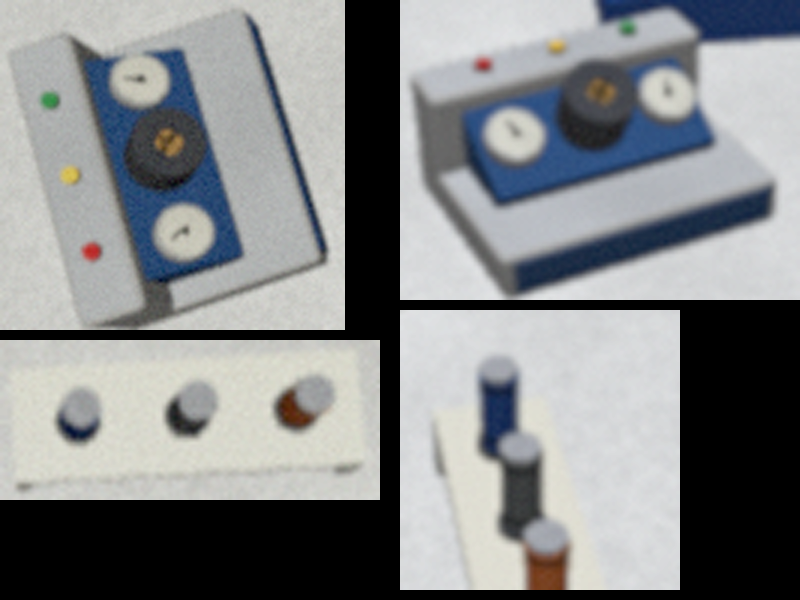

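The crops show the blue cap at top (270.5,196.3) and side (260,194.8). The port hole is at top (136.7,186.3) and side (255,128). The gauges are at top (126.3,165.3) and (141.7,215.3).

```bash
python3 - <<'E'
from h import *
import pickle
S,T=pickle.load(open('s0.pkl','rb'))
print('cap z.125',onz(T,270.5,196.3,.125),onz(S,260,194.8,.125),tri([ray(T,270.5,196.3),ray(S,260,194.8)]))
print('orange',onz(T,329.2,193.5,.125))
print('port',onz(T,136.7,186.3,.125),onz(S,255,128,.125),tri([ray(T,136.7,186.3),ray(S,255,128)]))
a,b=onz(T,126.3,165.3,.094),onz(T,141.7,215.3,.094); print('gauges',a,b,(a+b)/2,np.linalg.norm(a-b)); d=a-b
print('yaw of gauge line',np.degrees(np.arctan2(d[1],d[0])))
from scipy.spatial.transform import Rotation as Ro
q=manip.sense()['ee_rot'];print(Ro.from_quat(np.roll(q,-1)).as_matrix().round(3))
E
```

```text
cap z.125 [ 0.53614576 -0.12233327  0.125     ] [ 0.53937392 -0.1217654   0.125     ] [ 0.53774809 -0.12227459  0.12513191]
orange [ 0.54669373 -0.27181023  0.125     ]
port [0.55464507 0.22369689 0.125     ] [0.55929619 0.2229576  0.125     ] [0.55717753 0.22435475 0.12376115]
gauges [0.61724994 0.26784749 0.094     ] [0.48272522 0.21554607 0.094     ] [0.54998758 0.24169678 0.094     ] 0.1443341166455368
yaw of gauge line 21.245418394287892
[[ 0.966  0.26  -0.   ]
 [ 0.26  -0.966  0.002]
 [ 0.    -0.002 -1.   ]]
```

```bash
Z='[0.06,[0,0,0],-0.125]'
python3 -m crank '[[0.06,[0,0,0],-0.125],[0.06,[0,0,0],-0.125],[0.06,[0,0,0],-0.125],[0.06,[0,0,0],-0.125],[0.06,[0,0,0],-0.125],[0.06,[0,0,0],-0.125],[0.06,[0,0,0],-0.125],[0.06,[0,0,0],-0.125]]' 30
python3 -m crank '[[0.06,[0,0,0],-0.125],[0.06,[0,0,0],-0.125],[0.06,[0,0,0],-0.125],[0.06,[0.026,0.031,0],0],[0.06,[0.026,0.031,0],0],[0.06,[0.026,0.031,0],0],[0.06,[0.026,0.031,0],0],[0.06,[0.026,0.031,0],0]]'
python3 -m crank '[[0.06,[0.026,0.031,0],0],[0.06,[0.026,0.031,0],0],[0.06,[0.026,0.031,0],0],[0.06,[0.026,0.031,0],0],[0.06,[0.026,0.031,0],0],[0.06,[0.026,0.031,0],0],[0.06,[0.016,0.024,0],0],[0.06,[0,0,0],0]]'
cat >> h.py <<'E'
from scipy.spatial.transform import Rotation as Ro
def pose():
    st=manip.sense(); R=Ro.from_quat(np.roll(st['ee_rot'],-1)).as_matrix(); return np.array(st['position']),R
def go(target):
    p,R=pose(); return np.round(R.T@(np.array(target)-p),4)
def yawy():
    R=pose()[1]; return np.degrees(np.arctan2(R[1,1],R[0,1]))
E
python3 -c "
from h import *
s=snap('wrist','w1.png');p,R=pose();print(p,R.round(3),yawy(),go([.5378,-.1222,.22]))"
```

```text
time_s: 0.77
position: [0.1363, -0.5066, 0.2558]
ee_rot: [-0.001, 0.805, 0.593, 0.0]
wrist_force: [0.2, -0.7, -0.3]
width: 0.0601
finger_force: 0.0
time_s: 1.43
position: [0.283, -0.3653, 0.256]
ee_rot: [-0.0, 0.683, 0.73, 0.0]
wrist_force: [1.3, -0.1, 0.1]
width: 0.0599
finger_force: 0.0
time_s: 2.1
position: [0.4843, -0.178, 0.2557]
ee_rot: [0.0, 0.681, 0.732, 0.001]
wrist_force: [0.6, -1.8, 0.2]
width: 0.0603
finger_force: 0.0
[ 0.48201396 -0.17940285  0.25561764] [[-0.071  0.997 -0.   ]
 [ 0.997  0.071  0.   ]
 [ 0.    -0.    -1.   ]] 4.098158242125185 [0.0531 0.0597 0.0356]
```

View pics/w1.png

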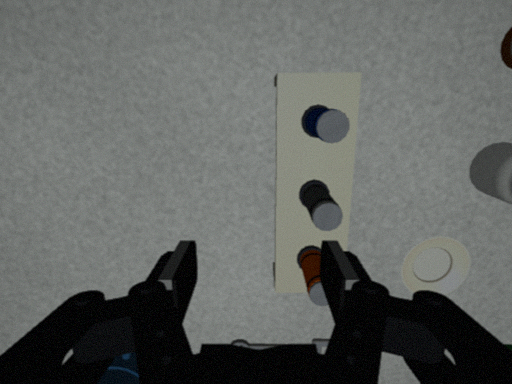

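Blue cap appears at (333,126) in the wrist view.

```bash
python3 -c "
from h import *
s=snap('wrist');print(onz(s,333,126,.125),onz(s,327,215,.125));print(go([.5378,-.1222,.22]),-np.array(s['R']).T@np.array(s['t']))"
```

```text
[ 0.53622328 -0.12119792  0.125     ] [ 0.54139473 -0.19430732  0.125     ]
[0.054  0.0612 0.0356] [ 0.47732309 -0.10640359  0.37291948]
```

```bash

python3 -m crank '[[0.06,[0.026,0.03,0],0],[0.06,[0.0275,0.03,0],0],[0.06,[0,0,0.02],0],[0.06,[0,0,0.02],0],[0.06,[0,0,0],0],[0.06,[0,0,0],0],[0.06,[0,0,0],0],[0.06,[0,0,0],0]]'
python3 -c "
from h import *
s=snap('wrist');print(go([.537,-.1217,.107]))"
```

```text
time_s: 2.87
position: [0.5368, -0.1248, 0.2177]
ee_rot: [0.001, 0.684, 0.73, 0.0]
wrist_force: [0.0, 1.0, -0.3]
width: 0.0601
finger_force: 0.0
[ 0.0031 -0.      0.1107]
```

```bash

python3 -m crank '[[0.06,[0.003,0,0.02],0],[0.06,[0,0,0.03],0],[0.06,[0,0,0.03],0],[0.06,[0,0,0.02],0],[0.06,[0,0,0.011],0],[0.06,[0,0,0],0],[0.06,[0,0,0],0],[0.06,[0,0,0],0]]'
python3 -m crank '[[0.02,[0,0,0],0],[0.01,[0,0,0],0],[0.01,[0,0,0],0],[0.01,[0,0,0],0],[0.01,[0,0,0],0],[0.01,[0,0,0],0],[0.01,[0,0,0],0],[0.01,[0,0,0],0]]' 30
python3 -c "
from h import *
print(go([.537,-.1217,.107]))"
```

```text
time_s: 3.58
position: [0.5376, -0.1213, 0.1068]
ee_rot: [0.001, 0.683, 0.73, 0.001]
wrist_force: [0.1, -0.8, -0.3]
width: 0.0602
finger_force: 0.0
time_s: 4.25
position: [0.5373, -0.121, 0.1064]
ee_rot: [0.001, 0.683, 0.73, 0.001]
wrist_force: [-0.3, 0.5, 7.1]
width: 0.0252
finger_force: 30.7
[-0.0007 -0.0003 -0.0006]
```

```bash

python3 -m crank '[[0.01,[0,0,-0.02],0],[0.01,[0,0,-0.025],0],[0.01,[0,0,-0.03],0],[0.01,[0,0,-0.03],0],[0.01,[0,0,-0.03],0],[0.01,[0,0,-0.024],0],[0.01,[0,0,0],-0.1],[0.01,[0,0,0],-0.1]]'
python3 -m crank '[[0.01,[0,0,0],-0.1],[0.01,[0.03,0.016,0],0],[0.01,[0.036,0.02,0],0],[0.01,[0.036,0.02,0],0],[0.01,[0.036,0.02,0],0],[0.01,[0.036,0.02,0],0],[0.01,[0.036,0.02,0],0],[0.01,[0.03,0.02,0],0]]'
python3 -m crank '[[0.01,[0.014,0.008,0],0],[0.01,[0,0,0],0],[0.01,[0,0,0],0],[0.01,[0,0,0],0],[0.01,[0,0,0],0],[0.01,[0,0,0],0],[0.01,[0,0,0],0],[0.01,[0,0,0],0]]'
python3 -c "
from h import *
s=snap('wrist','w2.png');print(go([.557,.224,.241]),yawy())
for d in (0,.2): print(proj(s,np.array([.557,.224,.125])))
t=snap('top');print(proj(t,np.array(pose()[0])))"
```

```text
time_s: 4.92
position: [0.5374, -0.121, 0.2662]
ee_rot: [0.002, 0.605, 0.796, 0.001]
wrist_force: [0.0, 0.1, -1.1]
width: 0.025
finger_force: 30.5
time_s: 5.58
position: [0.5764, 0.1546, 0.2639]
ee_rot: [-0.001, 0.566, 0.825, -0.0]
wrist_force: [0.7, -1.2, -1.0]
width: 0.0256
finger_force: 30.4
time_s: 6.25
position: [0.5797, 0.167, 0.2645]
ee_rot: [0.0, 0.567, 0.824, 0.0]
wrist_force: [0.2, -0.3, -1.8]
width: 0.0254
finger_force: 30.4
[ 0.0612 -0.0009  0.0235] 20.958404642542718
[256.62880105 115.65078008]
[256.62880105 115.65078008]
[141.01160459 163.98804828]
```

View pics/w2.png

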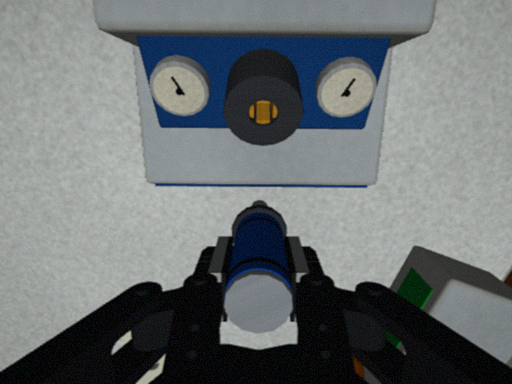

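The hole centre is at (263.5,112) in the wrist view, and the panel is square with the image. The probe hangs straight, with its tip at (260,203) and cap at (259,301).

```bash

python3 -c "
from h import *
s=snap('wrist');p,R=pose();P=onz(s,263.5,112,.125);print(P,R.T@(P-p));
g=p+R[:,2]*.006
for k in (.0854,0,-.0246): q=g+R[:,2]*k; print(k,proj(s,q))
"
```

```text
[0.56106405 0.22896035 0.125     ] [0.06405928 0.00456409 0.13942978]
0.0854 [257.72347148 208.56329984]
0 [257.40264826 272.22821716]
-0.0246 [257.22591843 307.29890256]
```

```bash

python3 -m crank '[[0.01,[0.02,0.002,0],0],[0.01,[0.025,0,0],0],[0.01,[0.016,0,0.008],0],[0.01,[0,0,0.0155],0],[0.01,[0,0,0],0],[0.01,[0,0,0],0],[0.01,[0,0,0],0],[0.01,[0,0,0],0]]'
python3 -c "
from h import *
S=snap('side');T=snap('top');W=snap('wrist')
c=np.zeros((600,800,3),np.uint8)
c[:380,:400]=cv2.resize(S['image'][85:180,205:305,::-1],None,fx=4,fy=4)
c[:380,400:]=cv2.resize(T['image'][135:230,90:190,::-1],None,fx=4,fy=4)
c[380:600,:400]=cv2.resize(W['image'][160:270,160:360,::-1],None,fx=2,fy=2)
cv2.imwrite('pics/c2.png',np.clip(c*1.4,0,255).astype(np.uint8))
print(go([.557,.224,.241]))
"
```

```text
time_s: 7.07
position: [0.5603, 0.2253, 0.2417]
ee_rot: [0.0, 0.567, 0.824, 0.001]
wrist_force: [0.7, 0.2, -0.4]
width: 0.0251
finger_force: 30.4
[-0.0001 -0.0035  0.0005]
```

View pics/c2.png

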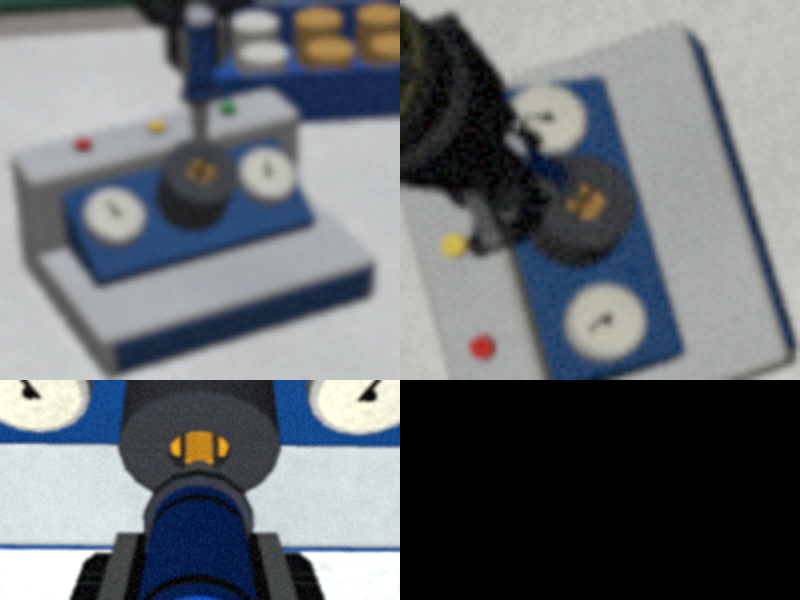

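The wrist crop shows the probe centred sideways on the hole (column 199 against 200). In the side crop the shank seems to end at the boss's back edge, so I'll check the fore-aft position numerically.

```bash

python3 -c "
from h import *
S=snap('side');W=snap('wrist');T=snap('top')
p,R=pose();g=p+R[:,2]*.006
f=lambda n,s,X: print(n,proj(s,X).round(1))
for n,s in(('S',S),('W',W),('T',T)):
  for k in (-.0246,.0454,.0854): f(n+str(k),s,g+R[:,2]*k)
P=np.array([.557,.224,.125]); f('P',S,P);f('P',W,P);f('P',T,P)
f('P+3y',S,P+R[:,1]*.0035);f('P+3y',W,P+R[:,1]*.0035)
I=S['image'][100:150,235:275,::-1]
c=np.zeros((600,800,3),np.uint8); c[:500,:400]=cv2.resize(I,None,fx=10,fy=10,interpolation=cv2.INTER_CUBIC)
c[:480,400:]=cv2.resize(W['image'][150:270,210:310,::-1],None,fx=4,fy=4,interpolation=cv2.INTER_CUBIC)
cv2.imwrite('pics/c3.png',np.clip(c*1.8,0,255).astype(np.uint8))
"
```

```text
S-0.0246 [254.   88.9]
S0.0454 [254.6 109.8]
S0.0854 [254.9 121. ]
W-0.0246 [256.6 306.9]
W0.0454 [257.2 231.1]
W0.0854 [257.3 208.5]
T-0.0246 [114.9 172.8]
T0.0454 [126.8 179.2]
T0.0854 [132.8 182.4]
P [254.3 127.9]
P [253.2 198.3]
P [136.7 185.4]
P+3y [255.2 127.6]
P+3y [257.7 198.3]
```

View pics/c3.png

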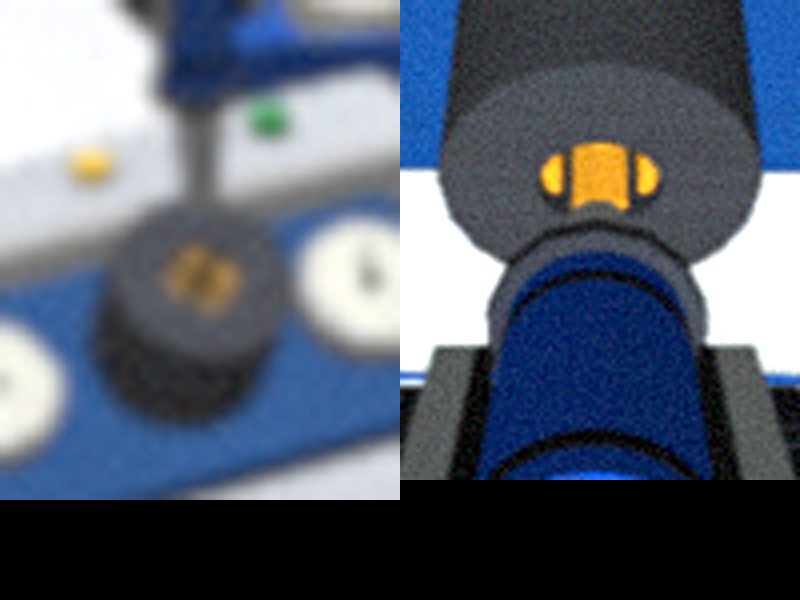

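Everything agrees to within about 1.5 mm, so I'll lower the tip into the mouth of the hole.

```bash

python3 -m crank '[[0.01,[0,0,0.008],0],[0.01,[0,0,0.008],0],[0.01,[0,0,0.005],0],[0.01,[0,0,0.005],0],[0.01,[0,0,0.004],0],[0.01,[0,0,0.0035],0],[0.01,[0,0,0],0],[0.01,[0,0,0],0]]' 20
python3 -c "
from h import *
print(go([.5603,.2253,.131+.0764]),manip.sense()['wrist_force'])"
```

```text
time_s: 8.03
position: [0.5595, 0.2261, 0.2072]
ee_rot: [-0.001, 0.566, 0.824, 0.0]
wrist_force: [-0.7, 1.0, -1.1]
width: 0.0255
finger_force: 30.5
[-0.001   0.0005 -0.0002] [-0.72942491  1.00815035 -1.13495843]
```

```bash

python3 -m crank '[[0.01,[-0.0033,0,0.0003],0],[0.01,[-0.0033,0,0.0003],0],[0.01,[-0.0033,0,0.0004],0],[0.01,[-0.0045,0,0.0018],0],[0.01,[-0.0045,0,0.0019],0],[0.01,[-0.0045,0,0.0019],0],[0.01,[0,0,0],0],[0.01,[0,0,0],0]]' 20
python3 -c "
from h import *
print(go([.5603,.2253,.131+.0764]),pose()[1].T@manip.sense()['wrist_force'])"
```

```text
time_s: 8.7
position: [0.5691, 0.2033, 0.2015]
ee_rot: [0.001, 0.567, 0.824, 0.001]
wrist_force: [-0.2, 2.6, 3.9]
width: 0.0253
finger_force: 31.1
[ 0.0237 -0.0003 -0.0059] [ 2.49611845  0.74407765 -3.88004248]
```

```bash

python3 -m crank '[[0.01,[-0.003,0,0.0018],0],[0.01,[-0.003,0,0.0019],0],[0.01,[-0.003,0,0.0019],0],[0.01,[-0.003,0,0.0019],0],[0.01,[-0.003,0,0.0019],0],[0.01,[0,0,0],0],[0.01,[0,0,0],0],[0.01,[0,0,0],0]]' 20
python3 -c "
from h import *
print(go([.5603,.2253,.131+.0764]),pose()[1].T@manip.sense()['wrist_force'])
S=snap('side');W=snap('wrist')
c=np.zeros((600,800,3),np.uint8); c[:500,:400]=cv2.resize(S['image'][95:145,235:275,::-1],None,fx=10,fy=10,interpolation=cv2.INTER_CUBIC)
c[:600,400:]=cv2.resize(W['image'][150:300,210:310,::-1],None,fx=4,fy=4,interpolation=cv2.INTER_CUBIC)
cv2.imwrite('pics/c4.png',np.clip(c*1.8,0,255).astype(np.uint8))
"
```

```text
time_s: 9.37
position: [0.5737, 0.1893, 0.1911]
ee_rot: [0.0, 0.566, 0.824, -0.0]
wrist_force: [1.9, 1.3, 2.9]
width: 0.025
finger_force: 30.8
[ 0.0384  0.0004 -0.0164] [ 0.49934479  2.22428627 -2.91998349]
```

View pics/c4.png

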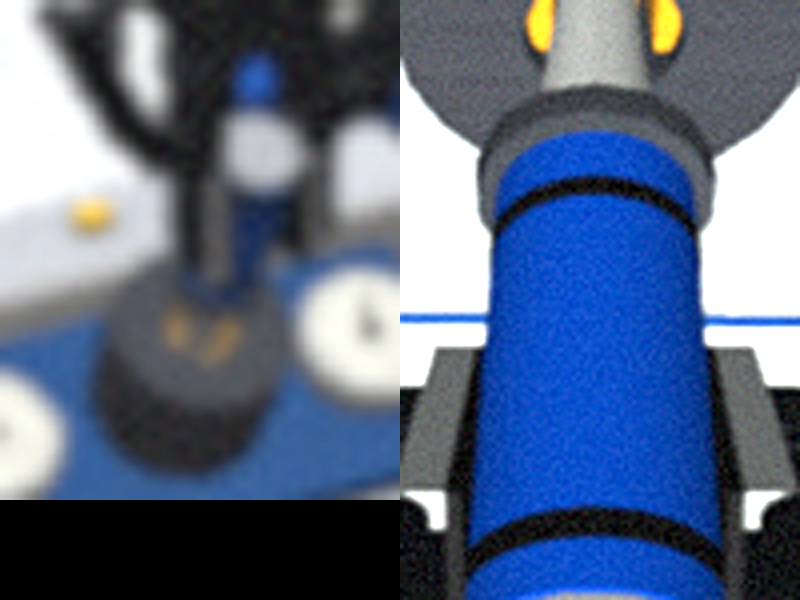

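The probe has tilted into the port as planned, with its shank between the brass pads. I'll push it in along the port axis.

```bash

python3 -m crank '[[0.01,[0.001,0,0.0017],0],[0.01,[0.001,0,0.0017],0],[0.01,[0.001,0,0.0017],0],[0.01,[0.001,0,0.0017],0],[0.01,[0.001,0,0.0017],0],[0.01,[0.001,0,0.0017],0],[0.01,[0.001,0,0.0017],0],[0.01,[0,0,0],0]]' 20
python3 -c "
from h import *
print(go([.5603,.2253,.131+.0764]),pose()[1].T@manip.sense()['wrist_force'])
"
```

```text
time_s: 10.13
position: [0.5714, 0.1968, 0.1794]
ee_rot: [0.0, 0.566, 0.824, 0.001]
wrist_force: [3.2, 2.7, 2.6]
width: 0.0251
finger_force: 30.9
[ 0.0306 -0.0001 -0.028 ] [ 1.40150306  4.01644275 -2.59652445]
```

```bash

python3 -m crank '[[0.01,[0,0.0007,0],0],[0.01,[0,0.0008,0],0],[0.01,[0.0005,0,0.0009],0],[0.01,[0.0005,0,0.0009],0],[0.01,[0.0005,0,0.0009],0],[0.01,[0.0005,0,0.0009],0],[0.01,[0,0,0],0],[0.01,[0,0,0],0]]' 20
python3 -c "
from h import *
print(go([.5603,.2253,.131+.0764]),pose()[1].T@manip.sense()['wrist_force'])
S=snap('side');W=snap('wrist')
c=np.zeros((600,800,3),np.uint8); c[:500,:400]=cv2.resize(S['image'][95:145,235:275,::-1],None,fx=10,fy=10,interpolation=cv2.INTER_CUBIC)
c[:600,400:]=cv2.resize(W['image'][150:300,210:310,::-1],None,fx=4,fy=4,interpolation=cv2.INTER_CUBIC)
cv2.imwrite('pics/c5.png',np.clip(c*1.8,0,255).astype(np.uint8))
"
```

```text
time_s: 10.8
position: [0.5715, 0.1984, 0.1761]
ee_rot: [0.0, 0.566, 0.824, -0.0]
wrist_force: [2.6, 1.5, 5.0]
width: 0.025
finger_force: 31.2
[ 0.0291 -0.0008 -0.0313] [ 0.49034872  2.97995552 -4.99113906]
```

View pics/c5.png

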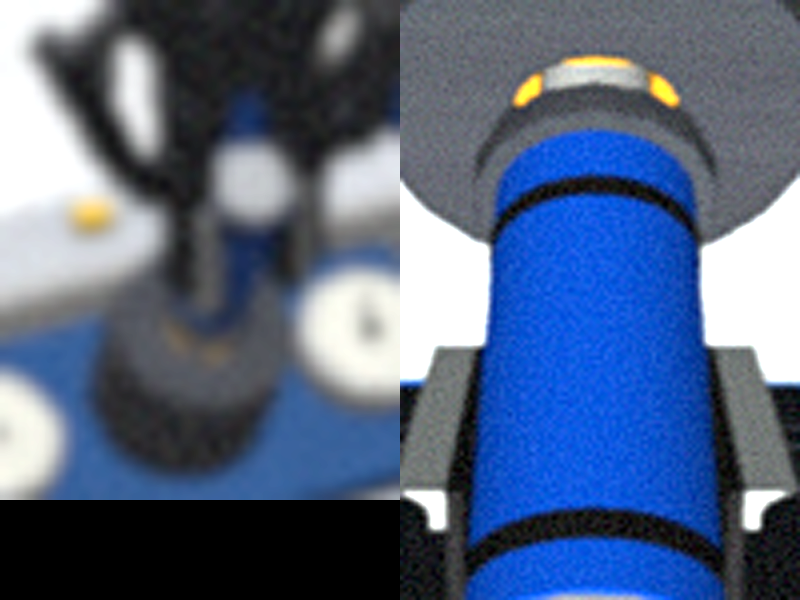

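```bash

python3 -m crank '[[0.01,[0.0009,0.0004,0],0],[0.01,[0.0009,0.0004,0.0002],0],[0.01,[0,0,0],0],[0.045,[0,0,0],0],[0.05,[0,0,0],0],[0.05,[0,0,0],0],[0.05,[0,0,0],0],[0.05,[0,0,0],0]]' 20
python3 -m crank '[[0.05,[0,0,0],0],[0.05,[0,0,0],0],[0.05,[0,0,0],0],[0.05,[0,0,0],0],[0.05,[0,0,0],0],[0.05,[0,0,0],0],[0.05,[0,0,0],0],[0.05,[0,0,0],0]]' 20
python3 -c "
from h import *
print(go([.5603,.2253,.131+.0764]),pose()[1].T@manip.sense()['wrist_force'])
S=snap('side');W=snap('wrist');T=snap('top')
c=np.zeros((600,800,3),np.uint8); c[:500,:400]=cv2.resize(S['image'][95:145,235:275,::-1],None,fx=10,fy=10,interpolation=cv2.INTER_CUBIC)
c[:600,400:]=cv2.resize(W['image'][150:300,210:310,::-1],None,fx=4,fy=4,interpolation=cv2.INTER_CUBIC)
cv2.imwrite('pics/c6.png',np.clip(c*1.8,0,255).astype(np.uint8))
"
```

```text
time_s: 11.57
position: [0.5711, 0.2004, 0.1749]
ee_rot: [-0.0, 0.566, 0.824, -0.001]
wrist_force: [0.7, -0.2, -0.5]
width: 0.05
finger_force: 0.0
time_s: 12.23
position: [0.5718, 0.2007, 0.1756]
ee_rot: [0.0, 0.566, 0.824, 0.0]
wrist_force: [-0.1, 0.3, -0.7]
width: 0.0502
finger_force: 0.0
[ 0.0271 -0.0019 -0.0318] [ 0.36248275 -0.01055285  0.7138258 ]
```

View pics/c6.png

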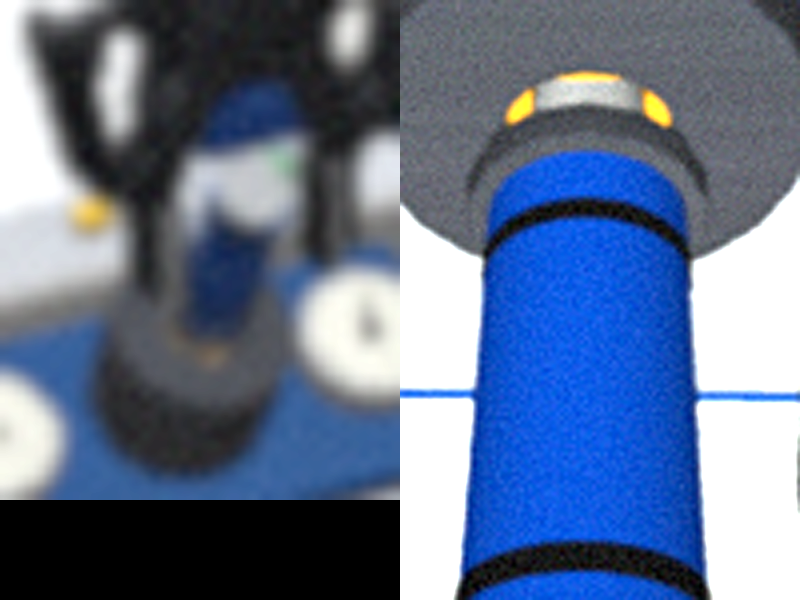

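It is released and standing, with the collar about 7–8 mm clear. Next I'll rise straight up, close the fingers and move over the cap.

```bash

python3 -m crank '[[0.05,[0,0,-0.01],0],[0.05,[0,0,-0.02],0],[0.05,[0,0,-0.02],0],[0.05,[0,0,-0.02],0],[0.0,[0,0,0],0],[0.0,[-0.0115,0,0],0],[0.0,[-0.0115,0,0],0],[0.0,[0,0,0],0]]' 40
python3 -m crank '[[0.0,[0,0,0.006],0],[0.0,[0,0,0.006],0],[0.0,[0,0,0.004],0],[0,[0,0,0],0],[0.0,[0,0,0],0],[0.0,[0,0,0],0],[0.0,[0,0,0],0],[0.0,[0,0,0],0]]' 40
python3 -c "
from h import *
print(go([.5603,.2253,.131+.0764]),pose()[1].T@manip.sense()['wrist_force'])
S=snap('side')
h=cv2.cvtColor(S['image'],cv2.COLOR_RGB2HSV)[95:135,245:275]
m=cv2.inRange(h,(100,90,20),(130,255,255)); print(cv2.connectedComponentsWithStats(m)[2:])
g=cv2.inRange(h,(0,0,95),(179,70,200)); 
n,l,st,ce=cv2.connectedComponentsWithStats(g);print([(s.tolist(),c.round(1).tolist()) for s,c in zip(st,ce) if s[4]>15])
P=np.array([.5603,.2253,.125]);L=-pose()[1][:,0];a=.5*L+np.array([0,0,.866])
for d in(.07,.078): print(proj(S,P+a*d))
"
```

```text
time_s: 13.05
position: [0.5801, 0.1767, 0.2445]
ee_rot: [-0.0, 0.567, 0.824, -0.001]
wrist_force: [0.0, -0.7, -0.4]
width: 0.0017
finger_force: 0.0
time_s: 13.72
position: [0.5801, 0.1794, 0.2299]
ee_rot: [0.0, 0.566, 0.824, 0.0]
wrist_force: [0.8, -0.1, -0.4]
width: 0.0001
finger_force: 0.0
[ 0.0499 -0.0021  0.0225] [-0.38171149  0.66138686  0.39982633]
(array([[   0,    0,   30,   40, 1028],
       [  10,    0,    1,    1,    1],
       [   9,    4,    5,   11,   38],
       [  22,    8,    8,    4,   26],
       [   8,   22,   22,   11,   94],
       [   0,   32,    1,    3,    3],
       [  17,   37,    5,    3,   10]], dtype=int32), array([[14.34338521, 19.23151751],
       [10.        ,  0.        ],
       [11.18421053,  8.78947368],
       [25.73076923,  9.5       ],
       [14.4893617 , 27.30851064],
       [ 0.        , 33.        ],
       [18.9       , 38.3       ]]))
[([0, 0, 30, 40, 719], [14.7, 20.3]), ([0, 0, 30, 28, 350], [10.1, 15.0]), ([23, 1, 7, 5, 25], [26.6, 3.6]), ([20, 27, 10, 12, 106], [25.0, 32.3])]
[259.71985138 115.42226984]
[260.26555702 113.9373734 ]
```

```bash

python3 -m crank '[[0.0,[0,0,0.004],0],[0.0,[0,0,0.004],0],[0.0,[0,0,0.002],0],[0,[0,0,0],0],[0.0,[0.0005,0,0.0009],0],[0.0,[0.0005,0,0.0009],0],[0.0,[0.0005,0,0.0009],0],[0.0,[0,0,0],0]]' 40
python3 -c "
from h import *
print(go([.5603,.2253,.131+.0764]),pose()[1].T@manip.sense()['wrist_force'])"
python3 -m crank '[[0.0,[0.0005,0,0.0009],0],[0.0,[0.0005,0,0.0009],0],[0.0,[0.0005,0,0.0009],0],[0,[0,0,0],0],[0.0,[0,0,0],0],[0.0,[0,0,0],0],[0.0,[0,0,0],0],[0.0,[0,0,0],0]]' 40
python3 -c "
from h import *
print(go([.5603,.2253,.131+.0764]),pose()[1].T@manip.sense()['wrist_force'])"
```

```text
time_s: 14.43
position: [0.5794, 0.1807, 0.2168]
ee_rot: [-0.0, 0.566, 0.824, -0.0]
wrist_force: [-0.5, 0.3, 0.8]
width: -0.0001
finger_force: 0.0
[ 0.0485 -0.0018  0.0094] [ 0.50713227 -0.38619043 -0.79300453]
time_s: 15.1
position: [0.5802, 0.1812, 0.2157]
ee_rot: [0.002, 0.567, 0.824, 0.001]
wrist_force: [0.7, -3.7, 6.0]
width: -0.0003
finger_force: 3.3
[ 0.0483 -0.0028  0.0082] [-3.75076713 -0.71138379 -5.97866717]
```

Contact is made and the force is purely axial (7 N). I'll keep pushing.

```bash

for i in 1 ; do python3 -m crank '[[0.0,[0.0005,0,0.0009],0],[0.0,[0.0005,0,0.0009],0],[0.0,[0.0005,0,0.0009],0],[0,[0.0005,0,0.0009],0],[0.0,[0,0,0],0],[0.0,[0,0,0],0],[0.0,[0,0,0],0],[0.0,[0,0,0],0]]' 40
python3 -c "
from h import *
print(go([.5603,.2253,.131+.0764]),pose()[1].T@manip.sense()['wrist_force'])"; done
python3 -m crank '[[0.0,[0.0005,0,0.0009],0],[0.0,[0.0005,0,0.0009],0],[0.0,[0.0005,0,0.0009],0],[0,[0,0,0],0],[0.0,[0,0,0],0],[0.0,[0,0,0],0],[0.0,[0,0,0],0],[0.0,[0,0,0],0]]' 40
python3 -c "
from h import *
print(go([.5603,.2253,.131+.0764]),pose()[1].T@manip.sense()['wrist_force'])"
```

```text
time_s: 15.77
position: [0.5801, 0.1826, 0.2129]
ee_rot: [0.003, 0.567, 0.824, 0.001]
wrist_force: [1.7, -4.5, 9.2]
width: 0.0001
finger_force: 5.0
[ 0.047  -0.0033  0.0054] [-4.85576409  0.0109448  -9.21762   ]
time_s: 16.43
position: [0.58, 0.1837, 0.2109]
ee_rot: [0.004, 0.567, 0.824, 0.001]
wrist_force: [2.0, -5.8, 10.0]
width: -0.0001
finger_force: 6.3
[ 0.0459 -0.0036  0.0032] [-6.20664848 -0.14163298 -9.97726445]
```

```bash

python3 -m crank '[[0.0,[0.0005,0,0.0009],0],[0.0,[0.0005,0,0.0009],0],[0.0,[0,0,0],0],[0,[0,0,0],0],[0.0,[0,0,0],0],[0.0,[0,0,0],0],[0.0,[0,0,0],0],[0.0,[0,0,0],0]]' 40
python3 -c "
from h import *
print(go([.5603,.2253,.131+.0764]),pose()[1].T@manip.sense()['wrist_force'])"
python3 -m crank '[[0.0,[0.0005,0,0.0009],0],[0.0,[0.0005,0,0.0009],0],[0.0,[0,0,0],0],[0,[0,0,0],0],[0.0,[0,0,0],0],[0.0,[0,0,0],0],[0.0,[0,0,0],0],[0.0,[0,0,0],0]]' 40
python3 -c "
from h import *
print(go([.5603,.2253,.131+.0764]),pose()[1].T@manip.sense()['wrist_force'])"
```

```text
time_s: 17.1
position: [0.58, 0.1844, 0.2095]
ee_rot: [0.004, 0.567, 0.824, 0.001]
wrist_force: [1.2, -7.6, 12.7]
width: -0.0
finger_force: 7.1
[ 0.0452 -0.0038  0.0018] [ -7.59323739  -1.50803638 -12.71273365]
time_s: 17.77
position: [0.58, 0.185, 0.2085]
ee_rot: [0.005, 0.567, 0.824, 0.001]
wrist_force: [0.2, -7.8, 15.3]
width: -0.0001
finger_force: 9.0
[ 0.0447 -0.004   0.0008] [ -7.48735228  -2.52756436 -15.26742066]
```

```bash

python3 -m crank '[[0.0,[0.0005,0,0.0009],0],[0.0,[0.0005,0,0.0009],0],[0.0,[0,0,0],0],[0,[0,0,0],0],[0.0,[0,0,0],0],[0.0,[0,0,0],0],[0.0,[0,0,0],0],[0.0,[0,0,0],0]]' 40
python3 -c "
from h import *
print(go([.5603,.2253,.131+.0764]),pose()[1].T@manip.sense()['wrist_force'])"
python3 -m crank '[[0.0,[0.0005,0,0.0009],0],[0.0,[0.0005,0,0.0009],0],[0.0,[0,0,0],0],[0,[0,0,0],0],[0.0,[0,0,0],0],[0.0,[0,0,0],0],[0.0,[0,0,0],0],[0.0,[0,0,0],0]]' 40
python3 -c "
from h import *
print(go([.5603,.2253,.131+.0764]),pose()[1].T@manip.sense()['wrist_force'])"
```

```text
time_s: 18.43
position: [0.5803, 0.185, 0.2083]
ee_rot: [0.006, 0.567, 0.824, 0.001]
wrist_force: [-0.0, -12.0, 23.3]
width: 0.0001
finger_force: 12.5
[ 0.0448 -0.0043  0.0005] [-11.4330096   -4.09767883 -23.22557523]
time_s: 19.1
position: [0.5805, 0.1851, 0.2081]
ee_rot: [0.008, 0.567, 0.823, 0.001]
wrist_force: [-1.2, -14.6, 30.7]
width: 0.0
finger_force: 16.0
[ 0.0448 -0.0046  0.0001] [-13.53851283  -5.96506601 -30.58492758]
```

A hard stop, with the advance ending while force rises to 33 N, means the collar is flush. I'll back off along the axis and check with the cameras.

```bash

python3 -m crank '[[0.0,[-0.0015,0,-0.0026],0],[0.0,[-0.0015,0,-0.0026],0],[0.0,[-0.0025,0,-0.0043],0],[0,[-0.005,0,-0.0087],0],[0.0,[-0.01,0,-0.015],0],[0.0,[-0.01,0,-0.02],0],[0.0,[-0.01,0,-0.02],0],[0.0,[0,0,-0.01],0]]' 40
python3 -m crank '[[0.0,[0,0,0],0],[0.0,[0,0,0],0],[0.0,[0,0,0],0],[0,[0,0,0],0],[0.0,[0,0,0],0],[0.0,[0,0,0],0],[0.0,[0,0,0],0],[0.0,[0,0,0],0]]' 40
python3 -c "
from h import *
p,R=pose();P=np.array([.5603,.2253,.125])+R[:,1]*-.0; L=-R[:,0];a=.5*L+np.array([0,0,.866])
for n in('wrist','side'):
  s=snap(n,n+'_end.png');h=cv2.cvtColor(s['image'],cv2.COLOR_RGB2HSV)
  c,m,k=[proj(s,P+a*d) for d in(.07,.036,0)];print(n,'pred cap,mid,shoulder',c,m,k)
  u,v=m.astype(int);r=110 if n=='wrist' else 12
  y0,x0=max(0,v-r),max(0,u-r);M=cv2.inRange(h[y0:v+r,x0:u+r],(110,150,20),(130,255,255))
  _,l,st,ce=cv2.connectedComponentsWithStats(M)
  print([(q[:5]+[x0,y0,0,0,0],e+[x0,y0]) for q,e in zip(st[1:],ce[1:]) if q[4]>20])
  if n=='wrist':
    B=cv2.inRange(h,(12,130,120),(28,255,255));print('brass px visible near',B[int(k[1])-40:int(k[1])+20,int(k[0])-40:int(k[0])+40].sum()//255)
"
```

```text
time_s: 19.77
position: [0.5919, 0.1501, 0.2861]
ee_rot: [0.001, 0.567, 0.824, 0.001]
wrist_force: [0.5, 0.5, 0.6]
width: -0.0001
finger_force: 0.0
time_s: 20.43
position: [0.5906, 0.1513, 0.2836]
ee_rot: [-0.0, 0.566, 0.824, -0.0]
wrist_force: [0.2, 0.6, -0.2]
width: -0.0
finger_force: 0.0
wrist pred cap,mid,shoulder [255.20112681 143.33866838] [255.51388327 115.66055481] [255.78441798  91.71895443]
[(array([241,  80,  35,  54, 837]), array([257.60692951, 105.00597372]))]
brass px visible near 0
side pred cap,mid,shoulder [259.72017842 115.42379674] [257.47825384 121.52299501] [255.23294096 127.63141123]
[]
```

```bash
python3 -c "
from h import *
print(job.sign_off())"
```

```text
the job is handed in; nothing more can be done
None
```

The blue probe was set in the port, released with its collar about 7–8 mm clear, and pushed home by its cap to a hard stop at about 33 N. I judged it flush from that stop and from no brass showing around the hole. The job was handed in at about 20.5 s of the 48 s limit; the sign-off returned no verdict.

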